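Sort two cooling parts from the holder into the stock bins

TASK

Sort the two aluminium parts out of the black holder into the yellow bins, like with like: the finned heat sink into the bin that already holds a finned sample, the plain block with two screw holes into the bin that holds a plain sample. Stand each one upright on the bin's floor, the same way up as it was in the holder, side by side with the sample and parallel to it, and set it down gently: do not let it drop in. In the holder a part can be taken only by its two ends and in a bin there is room for fingers only along its long sides, so put it down on the bench in between and take it again; leave the computer, screwdriver and jar alone.

Things in the scene. Friction and masses are not known exactly. Their poses are not given: they have to be found in the camera images.
- heatsink: finned aluminium heat sink, 26 (x) x 56 (y) x 36 mm (z) high, five upright fins running along y on a 10 mm base, about 80 g. Origin: centre of its underside; z up. Starts upright in one of the holder's two slots (either one)
- spreader: plain aluminium block (heat spreader) with two dark screw holes in its top, 20 (x) x 56 (y) x 28 mm (z) high, about 85 g. Origin: centre of its underside; z up. Starts upright in the other slot
- holder: black plastic parts holder fixed to the bench, 100 (x) x 50 (y) x 48 mm (z) high. Origin: centre of its underside on the bench. Two slots 30 mm wide, open at both ends, run along its y, centred at x = -26 and +26 mm; slot floor 6 mm above the bench. The slot walls (up to 48 mm) stand higher than the parts; the parts' ends stick out about 3 mm at each end of the slot (y = -28 and +28 mm)
- bin_finned: yellow open bin with a finned sample. Fixed to the bench. Outer 122 (its x) x 70 (its y) x 60 mm high, walls 3 mm, floor 4 mm thick: inside 116 x 64 mm and 56 mm deep. Origin: centre of its underside; z up. Its fixed sample stands on the floor at the -x end, the sample's 56 mm length along the bin's y; the sample takes up x from -58 to -32 mm, leaving free x from -32 to 58 mm
- bin_plain: yellow open bin with a plain sample block. Fixed to the bench. Outer 122 (its x) x 70 (its y) x 60 mm high, walls 3 mm, floor 4 mm thick: inside 116 x 64 mm and 56 mm deep. Origin: centre of its underside; z up. Its fixed sample stands on the floor at the -x end, the sample's 56 mm length along the bin's y; the sample takes up x from -58 to -38 mm, leaving free x from -38 to 58 mm
- computer: bystander: blue finned industrial computer, 195 x 176 x 62 mm, loose on the bench. Origin: centre of its underside
- screwdriver: bystander: screwdriver lying loose on the bench, about 200 mm long along its x. Origin: on its axis line, at its underside
- jar: bystander: small white jar, 48 mm across, 55 mm high, loose on the bench. Origin: centre of its underside
Mind the look-alikes: they are no part of the job. What is shaped like the spreader but brown is not meant. What is shaped like the heatsink but pink is not meant.

How it is judged:
At the end, for the whole second after the job is handed in: The finned heat sink rests in the bin with the finned sample and the plain block in the bin with the plain sample: underside within 5 mm of the bin's floor, upright within 0.12 rad, parallel to the sample within 0.3 rad, in the free space beside it, released and at rest (x of heatsink in the frame of bin_finned between -0.03 and 0.055 m and y of heatsink in the frame of bin_finned between -0.02 and 0.02 m and z of heatsink in the frame of bin_finned below 0.009 m and angle between each of heatsink, spreader's own z axis and vertical below 0.12 rad and angle between the x axis of heatsink and the x axis of bin_finned, either way round below 0.3 rad and linear speed of each of heatsink, spreader below 0.02 m/s and angular speed of each of heatsink, spreader below 0.2 rad/s and x of spreader in the frame of bin_plain between -0.03 and 0.055 m and y of spreader in the frame of bin_plain between -0.02 and 0.02 m and z of spreader in the frame of bin_plain below 0.009 m and angle between the x axis of spreader and the x axis of bin_plain, either way round below 0.3 rad); the robot touches nothing.
It fails at once if the heat sink is dropped into a bin (faster than 0.5 m/s inside it) ((x of heatsink in the frame of bin_finned between -0.03 and 0.055 m and y of heatsink in the frame of bin_finned between -0.02 and 0.02 m and z of heatsink in the frame of bin_finned below 0.05 m and linear speed of heatsink above 0.5 m/s) or (x of heatsink in the frame of bin_plain between -0.03 and 0.055 m and y of heatsink in the frame of bin_plain between -0.02 and 0.02 m and z of heatsink in the frame of bin_plain below 0.05 m and linear speed of heatsink above 0.5 m/s)).
It fails at once if the plain block is dropped into a bin (faster than 0.5 m/s inside it) ((x of spreader in the frame of bin_finned between -0.03 and 0.055 m and y of spreader in the frame of bin_finned between -0.02 and 0.02 m and z of spreader in the frame of bin_finned below 0.05 m and linear speed of spreader above 0.5 m/s) or (x of spreader in the frame of bin_plain between -0.03 and 0.055 m and y of spreader in the frame of bin_plain between -0.02 and 0.02 m and z of spreader in the frame of bin_plain below 0.05 m and linear speed of spreader above 0.5 m/s)).
It fails at once if the computer is moved by more than 20 mm (distance of computer from where it was at the start of the episode above 0.02 m).
It fails at once if the screwdriver is moved by more than 20 mm (distance of screwdriver from where it was at the start of the episode above 0.02 m).
It fails at once if the jar is moved by more than 20 mm (distance of jar from where it was at the start of the episode above 0.02 m).
It also fails if it takes over 72 s, if anything falls off the work surface, if the arm or the gripper's body presses on something with over 40 N, if the wrist force passes 120 N, or if a joint passes its speed limit or range.

ROBOT

A 6-joint arm with a two-finger parallel gripper is mounted at the origin on the work surface. World frame = base frame: x ahead of the robot, y to its left, z up, the work surface at z = 0. Lengths are in m, angles in rad, forces in N, time in s.
With the tool pointing down it reaches from about 0.225 to 0.875 m from the base axis. Payload 3.4 kg.
Tool frame: the origin (TCP) lies where the fingers leave the gripper's body, on its centre line; the fingertips stand 73 mm ahead of it and the grasp point (between the pads) lies 54 mm ahead of it (manip.pinch_z is the distance from the TCP to the grasp point, in m); z points along the fingers, y is the line along which they close (so a half turn about z gives the same grasp; the last joint's range is limited). The gripper opens to 85 mm and grips with 20 to 120 N. Pads are 22 mm wide; open, the fingers measure 114 mm over their backs; the gripper's body (76 mm by 85 mm) begins 54 mm behind the grasp point. The pads swing forward as they close: fully open they stand 13 mm farther back than shut.
Start: joints at [-1.271, 0.276, 1.505, -0, 1.361, -0.121], TCP at [0.235, -0.525, 0.304] pointing down, gripper open.
Joint ranges: [-2.89, 2.89], [-0.75, 2.08], [0.22, 2.7], [-1.18, 4.32], [0.11, 2.71], [-2.7, 2.7]. Speed limits (rad/s): [2.57, 2.57, 3.14, 3.14, 3.14, 3.14].

INTERFACE

Orientations are given as a unit quaternion [w, x, y, z].
In Python, from rig import readout, imaging, manip gives the robot as it stands. The module is installed in compiled form; this text tells all that it offers.
- The arm moves only by the tool servo_tool, never from a script. Its argument "moves" is a list of rows, each an object with "dp": the shift along the tool's x, y, z in units of 0.2 m (1.0 is 0.2 m), a list of three; "delta_rot": the turn, a rotation vector about the tool's x, y, z in units of 0.1 rad (1.0 is 0.1 rad), a list of three; "fingers": the opening, from 0 (shut) to 1 (fully open). In form: [{"dp": [dx, dy, dz], "delta_rot": [wx, wy, wz], "fingers": fingers}, ...]. A call has 1 to 5 rows; each row shifts and turns the commanded pose from where the row before left it, along the tool's axes as they then stand; what a row does not reach is not made up. A row lasts 1/10 s, in which the tool goes at most 50 mm and 8.59 degrees, less where a joint would pass 70% of its speed; a pose out of reach is approached as far as the arm can. A call with a number of a shift or a turn outside -1 to 1 is refused whole. A call with a gripper value outside its range is refused whole. The fingers move at their own pace and stop on an object; "force" is the grip in N (left out, the last holds). Time passes only in rows, so rows that do not move let the fingers close. It gives the time, the measured TCP pose, the force, the opening and the grip force at its end, in the units of the state.
- readout.get_state(): the state, without advancing time (a new reading comes with each control period).
- imaging.get_image(name): name is "scene" or "top"; returns (picture, depth): 384x512x3 uint8, red, green, blue; 384x512 float32, m along the optical axis (not along the pixel's ray), 0 where there is no reading.
- imaging.calibration(name): a dict with "intrinsics" (3x3 intrinsics, pixels), "R" (3x3) and "t" (3): a world point X has camera coordinates R X + t. Camera axes: x right, y down, z forward; pixel columns grow to the right and rows downward; lengths in m; the calibration is good to about 2 mm. A picture is of the moment at which its call begins. calibration takes no time and is no camera call.
- manip.sign_off(): hands the job in; it is judged then, once.
The state is a dict: "clock": time; "qpos": joint angles; "qd": joint speeds; "effort": joint torques, N m; "position": TCP position; "ee_rot": TCP orientation; "contact_force": force on the tool from outside, world axes, zero at the start; "moment": the same for the moment, N m; "width": finger opening in m; "gripper_force": force on a finger pad.
Only numpy, scipy, OpenCV 4.12 (cv2) and the standard library are available. Lean on these libraries where they do the work, as an engineer would, in place of code of your own. Each camera call takes 0.05 s, during which the arm holds its last target. There are 200 camera calls.

## Working session

There is one attempt and no reset: what is moved stays moved. The work goes in short steps, Python scripts to look and compute and a tool call to move; the robot and the scene stay as the last step left them, time stands still between calls to the robot, and variables do not carry over. Pictures are saved under pics/ and viewed, at most 10 in all, crops included, and the job is handed in when it is done.

Besides the shell and the picture viewer there is one more tool, called after "Emit:" as name(argument=value, ...), one argument or row to a line, values as JSON. servo_tool: Moves the arm, as the interface text tells. Its arguments: {"type":"object","properties":{"moves":{"type":"array"},"force":{"type":"number"}},"required":["moves"]}

```bash
mkdir -p pics; cat > h.py <<'E'
import numpy as np, cv2
from rig import readout, imaging, manip
def cloud(name):
    im,d=imaging.get_image(name); c=imaging.calibration(name)
    K=c["intrinsics"];R=np.array(c["R"]);t=np.array(c["t"])
    v,u=np.mgrid[0:384,0:512]
    P=np.stack([(u-K[0][2])/K[0][0]*d,(v-K[1][2])/K[1][1]*d,d],-1)
    W=(P-t)@R; W[d==0]=np.nan
    return im,d,W
E
python3 - <<'E'
from h import *
for n in("scene","top"):
    im,d,W=cloud(n); np.savez(f"{n}.npz",im=im,d=d,W=W)
    cv2.imwrite(f"pics/{n}0.png",im[...,::-1])
    c=imaging.calibration(n); print(n,np.round(c["intrinsics"],1).tolist(),np.round(c["R"],3).tolist(),np.round(c["t"],3))
print(readout.get_state())
E
```

```text
scene [[476.4, 0.0, 252.6], [0.0, 476.4, 185.2], [0.0, 0.0, 1.0]] [[-0.296, 0.955, 0.006], [0.57, 0.182, -0.801], [-0.767, -0.233, -0.598]] [ 0.175 -0.292  1.818]
top [[388.9, 0.0, 255.7], [0.0, 388.9, 185.0], [0.0, 0.0, 1.0]] [[0.013, -1.0, 0.012], [-0.989, -0.014, -0.144], [0.144, -0.01, -0.989]] [-0.037  0.578  0.872]
{'clock': 0.1, 'qpos': array([-1.27100115e+00,  2.76539383e-01,  1.50602257e+00,  1.50751031e-05,
        1.36071618e+00, -1.21018292e-01]), 'qd': array([ 0.00052709, -0.00181673, -0.00228355, -0.00081441,  0.00144989,
       -0.00025137]), 'effort': array([ 3.45025437e-04, -4.17698729e+01, -2.46404529e+01, -2.18386695e-04,
        5.82278983e-03, -1.11217361e-05]), 'position': array([ 0.23477115, -0.524492  ,  0.30311538]), 'ee_rot': array([-8.40034204e-04,  9.77946028e-01,  2.08856063e-01, -6.78899353e-05]), 'contact_force': array([-0.47958002,  0.90706717, -0.40629574]), 'moment': array([-0.01316665,  0.03316123,  0.0215067 ]), 'gripper_force': 0.0, 'width': 0.08553703533843134}
```

View pics/top0.png

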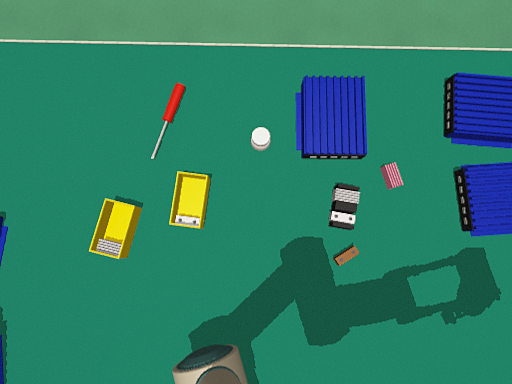

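View pics/scene0.png

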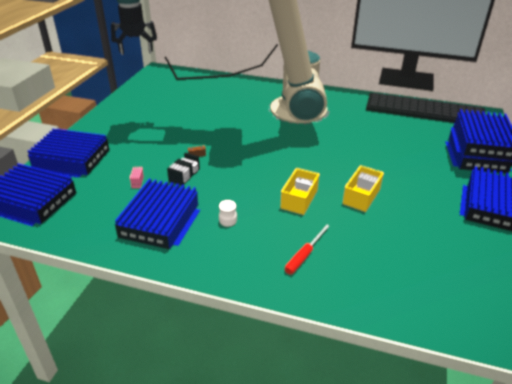

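The top view shows these candidates:
- **Heat sink:** the grey finned part in the holder at (345,196). Look-alikes are the pink one at (392,175) and the fixed sample at (109,246).
- **Plain block:** the grey one in the holder at (343,216). Look-alikes are the brown one at (346,255) and the fixed sample at (187,220).

I choose the two grey parts in the holder.

```bash
python3 - <<'E'
from h import *
z=np.load("top.npz");im=z["im"];W=z["W"];
crop=im[120:280,70:420]; cv2.imwrite("pics/crop0.png",cv2.resize(crop,None,fx=2.28,fy=2.28,interpolation=cv2.INTER_CUBIC)[...,::-1])
hsv=cv2.cvtColor(im,cv2.COLOR_RGB2HSV);H,S,V=cv2.split(hsv)
def rect(m,label):
    P=W[m];P=P[~np.isnan(P).any(1)]
    r=cv2.minAreaRect((P[:,:2]*1000).astype(np.float32)); print(label,len(P),np.round(r[0],1),np.round(r[1],1),round(r[2],1),"z",np.round(np.percentile(P[:,2],[5,50,95])*1000,1),"mean",np.round(P.mean(0)*1000,1))
def box(u0,v0,u1,v1):
    m=np.zeros(H.shape,bool);m[v0:v1,u0:u1]=1;return m
Z=W[...,2]
print("bench z",np.nanmedian(Z[box(200,240,230,300)]))
yel=(H>20)&(H<35)&(S>150)
for n,b in(("finbin",box(80,185,150,270)),("plainbin",box(160,160,220,240))):
    rect(b&yel&(Z>.052),n+" rim"); rect(b&(Z>.054),n+" rimZ")
    rect(b&(S<90)&(Z>.02)&(Z<.05),n+" sample")
hb=box(322,175,368,237)
rect(hb&(Z>.043),"holder top"); rect(hb&(Z>.02),"holder all")
gr=hb&(V>110)&(S<90)
rect(gr&(np.arange(384)[:,None]<205),"heatsink");rect(gr&(np.arange(384)[:,None]>=205),"spreader")
for n,b in(("jar",box(245,120,275,155)),("comp",box(290,70,372,165)),("pink",box(375,155,410,195)),("brown",box(328,238,362,270))):
    rect(b&(Z>.012),n)
E
```

```text
bench z 0.0009628830645150142
finbin rim 346 [474.7 295.4] [ 71.6 121.9] 76.2 z [52.9 59.9 63. ] mean [471.9 295.4  59.1]
finbin rimZ 336 [474.7 295.8] [ 72.  122.1] 76.5 z [55.4 60.4 63.2] mean [472.9 295.9  60. ]
finbin sample 235 [431.7 309.5] [58.6 26.5] 76.7 z [22.7 39.7 43.4] mean [430.9 308.5  37.1]
plainbin rim 267 [542.6 126. ] [ 70.9 122.2] 83.3 z [53.2 60.2 63.5] mean [549.6 126.1  59.5]
plainbin rimZ 279 [542.6 126. ] [ 70.9 122.2] 83.3 z [55.8 60.4 63.5] mean [544.1 126.5  60.3]
plainbin sample 196 [495.  131.1] [55.6 19.1] 83.2 z [30.4 32.9 35.7] mean [494.9 131.1  33. ]
holder top 467 [ 533.2 -238.1] [ 55.  100.1] 80.5 z [43.8 48.7 51.7] mean [ 537.  -237.9   48.4]
holder all 985 [ 533.2 -238. ] [ 56.6 100.2] 80.4 z [26.7 42.5 51.1] mean [ 534.8 -236.6   41.3]
heatsink 299 [ 556.4 -249. ] [72.3 33.2] 87.2 z [12.5 41.6 47.8] mean [ 557.5 -243.7   37.3]
spreader 223 [ 506.9 -238.9] [66.9 22.4] 84.0 z [14.7 34.9 37.6] mean [ 506.6 -235.    32.5]
jar 351 [693.5 -37.8] [43.8 43.7] 48.1 z [22.5 55.4 58.3] mean [690.9 -37.5  48.7]
comp 5246 [ 750.7 -214. ] [196.2 149.6] 0.3 z [39.1 53.5 65.2] mean [ 744.6 -211.2   55. ]
pink 342 [ 610.5 -356.2] [55.7 27.4] 17.4 z [17.6 34.9 39.6] mean [ 609.6 -353.9   32.7]
brown 239 [ 419.1 -242.7] [20.7 56.4] 32.0 z [18.1 29.  31.8] mean [ 419.5 -241.6   27.9]
```

View pics/crop0.png

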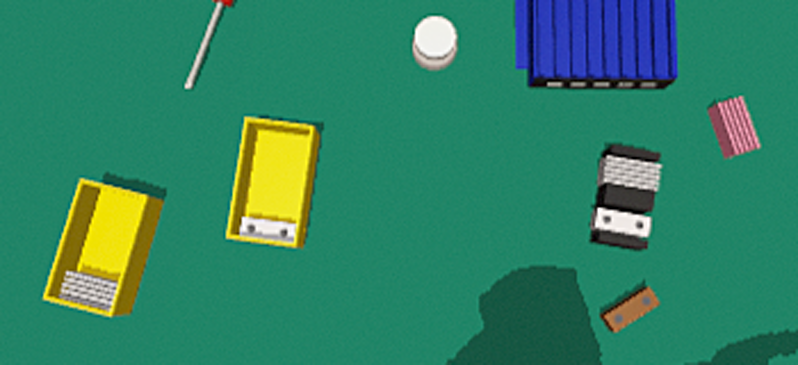

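The crop confirms the choice: the finned grey part is in the far slot at crop (631,172), and the plain block with two holes is in the near slot at (622,220). The pink and brown parts lie outside the holder.

```bash
cat >> h.py <<'E'
from scipy.spatial.transform import Rotation as Ro
def plan(x,y,z,deg,turn_first=True):
    s=readout.get_state();q=s["ee_rot"];R=Ro.from_quat([q[1],q[2],q[3],q[0]])
    a=np.radians(deg);yv=np.array([np.cos(a),np.sin(a),0]);zv=np.array([0,0,-1.]);G=Ro.from_matrix(np.c_[np.cross(yv,zv),yv,zv])
    rv=(R.inv()*G).as_rotvec()/.1; F=G if turn_first else R
    d=np.array([x,y,z])-s["position"]
    print("t",round(s["clock"],2),"pos",np.round(s["position"],4),"w",round(float(s["width"]),4),"g",round(float(s["gripper_force"]),1),"F",np.round(s["contact_force"],1))
    print(" turn units",np.round(rv,2)," dp units",np.round(F.inv().apply(d)/.2,3))
E
python3 - <<'E'
from h import *
z=np.load("top.npz");im=z["im"];W=z["W"];Z=W[...,2]
hsv=cv2.cvtColor(im,cv2.COLOR_RGB2HSV)
g=(hsv[...,2]>110)&(hsv[...,1]<90)
a=np.radians(-9.5);ex=np.array([np.cos(a),np.sin(a)]);ey=np.array([-ex[1],ex[0]])
D=W[...,:2]-np.array([.5332,-.238]);X=D@ex;Y=D@ey
for n,m in(("hs",g&(Z>.036)&(Z<.046)&(abs(X-.026)<.025)),("sp",g&(Z>.029)&(Z<.04)&(abs(X+.026)<.025))):
    m&=(abs(Y)<.05); r=lambda v:np.round(np.percentile(v[m],[2,50,98])*1000,1); print(n,m.sum(),r(X),r(Y))
for n,x in(("hs",.026),("sp",-.026)): print(n,np.array([.5332,-.238])+x*ex)
plan(.5588,-.2423,.2,-99.5)
E
```

```text
hs 182 [12.4 25.2 37.8] [-27.2   0.3  26.4]
sp 195 [-35.7 -26.2 -16.3] [-26.6  -0.1  26.6]
hs [ 0.55884343 -0.24229124]
sp [ 0.50755657 -0.23370876]
t 0.1 pos [ 0.2348 -0.5245  0.3031] w 0.0855 g 0.0 F [-0.5  0.9 -0.4]
 turn units [-0.02  0.    5.87]  dp units [ 1.365 -1.659  0.516]
```

Emit:
servo_tool(
  moves=[
    {"dp": [0,0,0],"delta_rot": [0,0,0.98],"fingers": 1},
    {"dp": [0,0,0],"delta_rot": [0,0,0.98],"fingers": 1},
    {"dp": [0,0,0],"delta_rot": [0,0,0.98],"fingers": 1},
    {"dp": [0,0,0],"delta_rot": [0,0,0.98],"fingers": 1},
    {"dp": [0,0,0],"delta_rot": [0,0,0.98],"fingers": 1},
  ],
  force=40,
)

```text
clock: 0.6
position: [0.2348, -0.5246, 0.3034]
ee_rot: [-0.0, 0.999, -0.037, -0.0]
contact_force: [0.0, -0.2, 0.4]
width: 0.085
gripper_force: 0.0
```

Emit:
servo_tool(
  moves=[
    {"dp": [0,0,0],"delta_rot": [0,0,0.98],"fingers": 1},
    {"dp": [0.13,-0.16,0],"delta_rot": [0,0,0],"fingers": 1},
    {"dp": [0.13,-0.16,0],"delta_rot": [0,0,0],"fingers": 1},
    {"dp": [0.13,-0.16,0],"delta_rot": [0,0,0],"fingers": 1},
    {"dp": [0.13,-0.16,0],"delta_rot": [0,0,0],"fingers": 1},
  ],
)

```text
clock: 1.1
position: [0.3595, -0.4148, 0.3035]
ee_rot: [-0.0, 0.996, -0.084, -0.0]
contact_force: [0.5, -0.4, 0.5]
width: 0.0854
gripper_force: 0.0
```

Emit:
servo_tool(
  moves=[
    {"dp": [0.13,-0.16,0],"delta_rot": [0,0,0],"fingers": 1},
    {"dp": [0.13,-0.16,0],"delta_rot": [0,0,0],"fingers": 1},
    {"dp": [0.13,-0.16,0],"delta_rot": [0,0,0],"fingers": 1},
    {"dp": [0.13,-0.16,0],"delta_rot": [0,0,0],"fingers": 1},
    {"dp": [0.13,-0.16,0],"delta_rot": [0,0,0],"fingers": 1},
  ],
)

```text
clock: 1.6
position: [0.5145, -0.2784, 0.3035]
ee_rot: [-0.0, 0.997, -0.083, -0.0]
contact_force: [0.4, -0.2, 0.2]
width: 0.0857
gripper_force: 0.0
```

Emit:
servo_tool(
  moves=[
    {"dp": [0.13,-0.16,0.1],"delta_rot": [0,0,0],"fingers": 1},
    {"dp": [0,0,0.2],"delta_rot": [0,0,0],"fingers": 1},
    {"dp": [0,0,0.2],"delta_rot": [0,0,0],"fingers": 1},
    {"dp": [0,0,0],"delta_rot": [0,0,0],"fingers": 1},
    {"dp": [0,0,0],"delta_rot": [0,0,0],"fingers": 1},
  ],
)

```text
clock: 2.1
position: [0.5444, -0.2526, 0.2037]
ee_rot: [-0.0, 0.997, -0.084, -0.001]
contact_force: [0.6, 0.7, 0.5]
width: 0.0854
gripper_force: 0.0
```

```bash
python3 -c "
from h import *
plan(.558,-.2422,.080,-99.5)"
```

```text
t 2.1 pos [ 0.5444 -0.2526  0.2037] w 0.0854 g 0.0 F [0.6 0.7 0.5]
 turn units [-0.    0.01 -0.01]  dp units [ 0.058 -0.062  0.619]
```

Emit:
servo_tool(
  moves=[
    {"dp": [0.058,-0.062,0.1],"delta_rot": [0,0,0],"fingers": 1},
    {"dp": [0,0,0.14],"delta_rot": [0,0,0],"fingers": 1},
    {"dp": [0,0,0.14],"delta_rot": [0,0,0],"fingers": 1},
    {"dp": [0,0,0.12],"delta_rot": [0,0,0],"fingers": 1},
    {"dp": [0,0,0.09],"delta_rot": [0,0,0],"fingers": 1},
  ],
)

```text
clock: 2.6
position: [0.5593, -0.2436, 0.0874]
ee_rot: [0.001, 0.996, -0.084, 0.002]
contact_force: [0.7, -0.1, -1.0]
width: 0.0852
gripper_force: 0.0
```

Emit:
servo_tool(
  moves=[
    {"dp": [0,0,0.03],"delta_rot": [0,0,0],"fingers": 1},
    {"dp": [0,0,0],"delta_rot": [0,0,0],"fingers": 0.75},
    {"dp": [0,0,0],"delta_rot": [0,0,0],"fingers": 0.65},
    {"dp": [0,0,0],"delta_rot": [0,0,0],"fingers": 0.5},
    {"dp": [0,0,0],"delta_rot": [0,0,0],"fingers": 0.3},
  ],
)

```text
clock: 3.1
position: [0.5593, -0.2432, 0.0821]
ee_rot: [0.001, 0.997, -0.084, 0.002]
contact_force: [0.4, -1.1, 6.2]
width: 0.0553
gripper_force: 43.8
```

Emit:
servo_tool(
  moves=[
    {"dp": [0,0,0],"delta_rot": [0,0,0],"fingers": 0.3},
    {"dp": [0,0,0],"delta_rot": [0,0,0],"fingers": 0.3},
    {"dp": [0,0,0],"delta_rot": [0,0,0],"fingers": 0.3},
  ],
)

```text
clock: 3.4
position: [0.5594, -0.2432, 0.0821]
ee_rot: [0.001, 0.997, -0.084, 0.002]
contact_force: [-0.5, -1.4, 5.6]
width: 0.0555
gripper_force: 43.8
```

Emit:
servo_tool(
  moves=[
    {"dp": [0,0,-0.05],"delta_rot": [0,0,0],"fingers": 0.3},
    {"dp": [0,0,-0.08],"delta_rot": [0,0,0],"fingers": 0.3},
    {"dp": [0,0,-0.1],"delta_rot": [0,0,0],"fingers": 0.3},
    {"dp": [0,0,-0.1],"delta_rot": [0,0,0],"fingers": 0.3},
    {"dp": [0,0,-0.07],"delta_rot": [0,0,0],"fingers": 0.3},
  ],
)

```text
clock: 3.9
position: [0.5582, -0.2423, 0.1619]
ee_rot: [0.0, 0.997, -0.083, 0.001]
contact_force: [0.4, 0.2, -1.1]
width: 0.0557
gripper_force: 44.2
```

Emit:
servo_tool(
  moves=[
    {"dp": [-0.05,-0.1,0],"delta_rot": [0,0,0],"fingers": 0.3},
    {"dp": [-0.08,-0.16,0],"delta_rot": [0,0,0],"fingers": 0.3},
    {"dp": [-0.08,-0.16,0],"delta_rot": [0,0,0],"fingers": 0.3},
    {"dp": [-0.08,-0.16,0],"delta_rot": [0,0,0],"fingers": 0.3},
    {"dp": [-0.08,-0.16,0],"delta_rot": [0,0,0],"fingers": 0.3},
  ],
)

```text
clock: 4.4
position: [0.5088, -0.0827, 0.1605]
ee_rot: [-0.0, 0.996, -0.084, -0.0]
contact_force: [0.3, 0.0, -1.3]
width: 0.0555
gripper_force: 44.3
```

Emit:
servo_tool(
  moves=[
    {"dp": [-0.05,-0.1,0],"delta_rot": [0,0,0],"fingers": 0.3},
    {"dp": [-0.03,-0.06,0],"delta_rot": [0,0,0],"fingers": 0.3},
    {"dp": [0,0,0],"delta_rot": [0,0,0],"fingers": 0.3},
    {"dp": [0,0,0],"delta_rot": [0,0,0],"fingers": 0.3},
  ],
)

```text
clock: 4.8
position: [0.4999, -0.0504, 0.1603]
ee_rot: [0.0, 0.997, -0.083, 0.001]
contact_force: [1.4, -0.7, -1.0]
width: 0.0554
gripper_force: 44.3
```

```bash
python3 - <<'E'
from h import *
plan(.50,-.05,.076,-99.5)
im,d,W=cloud("top"); np.save("w1.npy",W)
im2,_,_=cloud("scene")
a=cv2.resize(im[140:290,160:400],None,fx=2,fy=2); b=cv2.resize(im2[80:230,120:320],None,fx=2,fy=2)
cv2.imwrite("pics/lift1.png",np.hstack([cv2.resize(a,(400,300)),b])[...,::-1])
E
```

```text
t 4.8 pos [ 0.4999 -0.0504  0.1603] w 0.0554 g 44.3 F [ 1.4 -0.7 -1. ]
 turn units [ 0.01 -0.01 -0.01]  dp units [ 0.    -0.002  0.422]
```

View pics/lift1.png

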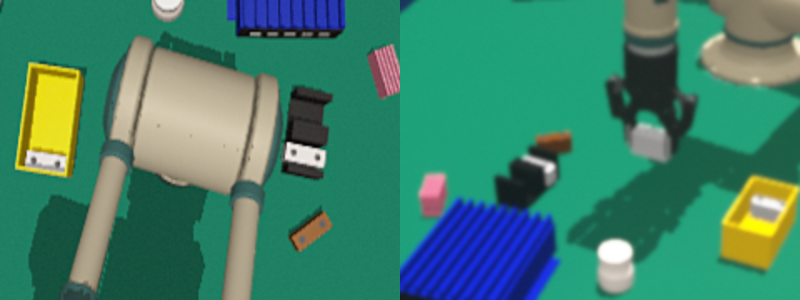

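The view shows the heat sink held level between its ends, at right-panel (650,140). Its holder slot is now empty, so I can set it down on the bench.

Emit:
servo_tool(
  moves=[
    {"dp": [0,0,0.12],"delta_rot": [0,0,0],"fingers": 0.3},
    {"dp": [0,0,0.12],"delta_rot": [0,0,0],"fingers": 0.3},
    {"dp": [0,0,0.1],"delta_rot": [0,0,0],"fingers": 0.3},
    {"dp": [0,0,0.05],"delta_rot": [0,0,0],"fingers": 0.3},
    {"dp": [0,0,0.02],"delta_rot": [0,0,0],"fingers": 0.3},
  ],
)

```text
clock: 5.4
position: [0.4992, -0.0506, 0.0769]
ee_rot: [-0.0, 0.996, -0.084, -0.001]
contact_force: [-0.1, -0.1, -0.4]
width: 0.0557
gripper_force: 44.3
```

Emit:
servo_tool(
  moves=[
    {"dp": [0,0,0.005],"delta_rot": [0,0,0],"fingers": 0.3},
    {"dp": [0,0,0.005],"delta_rot": [0,0,0],"fingers": 0.3},
    {"dp": [0,0,0],"delta_rot": [0,0,0],"fingers": 0.3},
  ],
)

```text
clock: 5.7
position: [0.4998, -0.05, 0.0766]
ee_rot: [0.0, 0.997, -0.084, 0.001]
contact_force: [-0.8, -0.1, -0.4]
width: 0.0553
gripper_force: 44.3
```

Emit:
servo_tool(
  moves=[
    {"dp": [0,0,0.006],"delta_rot": [0,0,0],"fingers": 0.3},
    {"dp": [0,0,0],"delta_rot": [0,0,0],"fingers": 0.3},
  ],
)

```text
clock: 5.9
position: [0.4998, -0.05, 0.0761]
ee_rot: [0.0, 0.997, -0.083, 0.001]
contact_force: [-1.6, 0.7, 6.0]
width: 0.0553
gripper_force: 45.0
```

Emit:
servo_tool(
  moves=[
    {"dp": [0,0,0.005],"delta_rot": [0,0,0],"fingers": 0.3},
    {"dp": [0,0,0],"delta_rot": [0,0,0],"fingers": 0.3},
  ],
)

```text
clock: 6.1
position: [0.4998, -0.0499, 0.0761]
ee_rot: [0.0, 0.997, -0.083, 0.001]
contact_force: [-3.1, 1.1, 14.4]
width: 0.0554
gripper_force: 46.0
```

Emit:
servo_tool(
  moves=[
    {"dp": [0,0,-0.008],"delta_rot": [0,0,0],"fingers": 0.3},
    {"dp": [0,0,0],"delta_rot": [0,0,0],"fingers": 0.7},
    {"dp": [0,0,0],"delta_rot": [0,0,0],"fingers": 0.8},
    {"dp": [0,0,0],"delta_rot": [0,0,0],"fingers": 1},
    {"dp": [0,0,0],"delta_rot": [0,0,0],"fingers": 1},
  ],
)

```text
clock: 6.6
position: [0.4992, -0.0498, 0.0751]
ee_rot: [0.0, 0.997, -0.083, -0.0]
contact_force: [-0.1, -0.2, -0.6]
width: 0.0856
gripper_force: 0.0
```

Emit:
servo_tool(
  moves=[
    {"dp": [0,0,0],"delta_rot": [0,0,0],"fingers": 1},
    {"dp": [0,0,-0.08],"delta_rot": [0,0,0],"fingers": 1},
    {"dp": [0,0,-0.12],"delta_rot": [0,0,0],"fingers": 1},
    {"dp": [0,0,-0.12],"delta_rot": [0,0,0],"fingers": 1},
    {"dp": [0,0,0],"delta_rot": [0,0,-0.7],"fingers": 1},
  ],
)

```text
clock: 7.1
position: [0.5012, -0.0503, 0.1421]
ee_rot: [0.001, 0.999, -0.048, 0.003]
contact_force: [0.9, -0.2, 0.4]
width: 0.0852
gripper_force: 0.0
```

Emit:
servo_tool(
  moves=[
    {"dp": [0,0,0],"delta_rot": [0,0,-1],"fingers": 1},
    {"dp": [0,0,0],"delta_rot": [0,0,-1],"fingers": 1},
    {"dp": [0,0,0],"delta_rot": [0,0,-1],"fingers": 1},
    {"dp": [0,0,0],"delta_rot": [0,0,-1],"fingers": 1},
    {"dp": [0,0,0],"delta_rot": [0,0,-1],"fingers": 1},
  ],
)

```text
clock: 7.6
position: [0.4991, -0.0498, 0.1391]
ee_rot: [-0.0, 0.979, 0.202, -0.0]
contact_force: [-0.4, 0.1, -0.4]
width: 0.0856
gripper_force: 0.0
```

Emit:
servo_tool(
  moves=[
    {"dp": [0,0,0],"delta_rot": [0,0,-1],"fingers": 1},
    {"dp": [0,0,0],"delta_rot": [0,0,-1],"fingers": 1},
    {"dp": [0,0,0],"delta_rot": [0,0,-1],"fingers": 1},
    {"dp": [0,0,0],"delta_rot": [0,0,-1],"fingers": 1},
    {"dp": [0,0,0],"delta_rot": [0,0,-1],"fingers": 1},
  ],
)

```text
clock: 8.1
position: [0.4991, -0.0498, 0.1391]
ee_rot: [-0.0, 0.899, 0.438, -0.0]
contact_force: [-0.5, 0.1, -0.3]
width: 0.0857
gripper_force: 0.0
```

Emit:
servo_tool(
  moves=[
    {"dp": [0,0,0],"delta_rot": [0,0,-1],"fingers": 1},
    {"dp": [0,0,0],"delta_rot": [0,0,-1],"fingers": 1},
    {"dp": [0,0,0],"delta_rot": [0,0,-1],"fingers": 1},
    {"dp": [0,0,0],"delta_rot": [0,0,-1],"fingers": 1},
    {"dp": [0,0,0],"delta_rot": [0,0,-1],"fingers": 1},
  ],
)

```text
clock: 8.6
position: [0.4991, -0.0498, 0.1391]
ee_rot: [-0.0, 0.763, 0.647, -0.0]
contact_force: [-0.8, 0.3, 0.2]
width: 0.0856
gripper_force: 0.0
```

```bash
python3 - <<'E'
from h import *
plan(.50,-.05,.077,-9.5)
im2,_,_=cloud("scene")
cv2.imwrite("pics/set1.png",cv2.resize(im2[80:230,120:320],None,fx=3,fy=3)[...,::-1])
E
```

```text
t 8.6 pos [ 0.4991 -0.0498  0.1391] w 0.0856 g 0.0 F [-0.8  0.3  0.2]
 turn units [-0.    0.    0.02]  dp units [-0.     0.004  0.311]
```

View pics/set1.png

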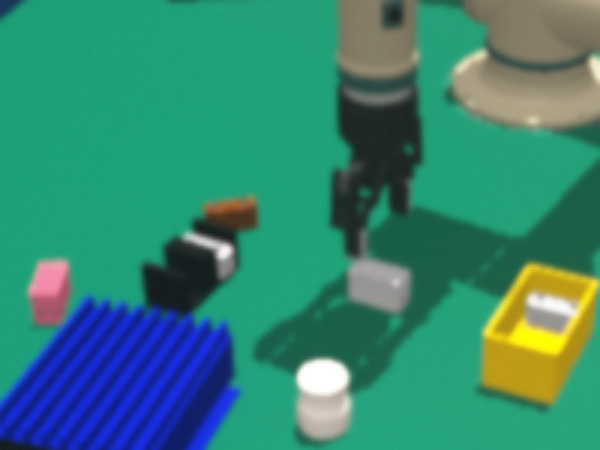

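The heat sink stands upright on the bench at (380,285), under the turned gripper. Next I take it by its long sides.

Emit:
servo_tool(
  moves=[
    {"dp": [0,0.004,0.08],"delta_rot": [0,0,0],"fingers": 1},
    {"dp": [0,0,0.1],"delta_rot": [0,0,0],"fingers": 1},
    {"dp": [0,0,0.09],"delta_rot": [0,0,0],"fingers": 1},
    {"dp": [0,0,0.04],"delta_rot": [0,0,0],"fingers": 1},
    {"dp": [0,0,0],"delta_rot": [0,0,0],"fingers": 0.8},
  ],
)

```text
clock: 9.15
position: [0.4993, -0.0498, 0.0763]
ee_rot: [-0.001, 0.764, 0.645, -0.001]
contact_force: [0.1, -0.1, -0.6]
width: 0.0733
gripper_force: 0.0
```

Emit:
servo_tool(
  moves=[
    {"dp": [0,0,0],"delta_rot": [0,0,0],"fingers": 0.6},
    {"dp": [0,0,0],"delta_rot": [0,0,0],"fingers": 0.45},
    {"dp": [0,0,0],"delta_rot": [0,0,0],"fingers": 0.35},
    {"dp": [0,0,0],"delta_rot": [0,0,0],"fingers": 0.25},
    {"dp": [0,0,0],"delta_rot": [0,0,0],"fingers": 0.15},
  ],
)

```text
clock: 9.65
position: [0.5003, -0.0501, 0.0781]
ee_rot: [0.001, 0.764, 0.645, 0.0]
contact_force: [-0.6, -0.1, 5.7]
width: 0.0254
gripper_force: 40.7
```

Emit:
servo_tool(
  moves=[
    {"dp": [0,0,0],"delta_rot": [0,0,0],"fingers": 0.1},
    {"dp": [0,0,0],"delta_rot": [0,0,0],"fingers": 0.1},
    {"dp": [0,0,0],"delta_rot": [0,0,0],"fingers": 0.1},
  ],
)

```text
clock: 9.95
position: [0.5004, -0.05, 0.0781]
ee_rot: [0.001, 0.764, 0.645, 0.0]
contact_force: [-1.4, 0.6, 5.9]
width: 0.0253
gripper_force: 40.7
```

```bash
python3 - <<'E'
from h import *
plan(.50,-.05,.077,-9.5)
a=np.radians(-13.5); print(np.array([.4747,.2956])+.013*np.array([np.cos(a),np.sin(a)]))
plan(.4873,.2926,.16,-13.5,False)
E
```

```text
t 9.95 pos [ 0.5004 -0.05    0.0781] w 0.0253 g 40.7 F [-1.4  0.6  5.9]
 turn units [ 0.01  0.   -0.02]  dp units [-0.    -0.002  0.005]
[0.48734081 0.29256521]
t 9.95 pos [ 0.5004 -0.05    0.0781] w 0.0253 g 40.7 F [-1.4  0.6  5.9]
 turn units [0.01 0.   0.68]  dp units [ 1.678 -0.35  -0.41 ]
```

Emit:
servo_tool(
  moves=[
    {"dp": [0,0,-0.04],"delta_rot": [0,0,0],"fingers": 0.1},
    {"dp": [0,0,-0.1],"delta_rot": [0,0,0],"fingers": 0.1},
    {"dp": [0,0,-0.14],"delta_rot": [0,0,0],"fingers": 0.1},
    {"dp": [0,0,-0.14],"delta_rot": [0,0,0],"fingers": 0.1},
    {"dp": [0,0,-0.12],"delta_rot": [0,0,0],"fingers": 0.1},
  ],
)

```text
clock: 10.45
position: [0.5001, -0.05, 0.1869]
ee_rot: [0.0, 0.764, 0.645, 0.0]
contact_force: [-0.3, 0.5, -0.2]
width: 0.0255
gripper_force: 39.9
```

Emit:
servo_tool(
  moves=[
    {"dp": [0.08,0,0],"delta_rot": [0,0,0],"fingers": 0.1},
    {"dp": [0.15,-0.03,0],"delta_rot": [0,0,0],"fingers": 0.1},
    {"dp": [0.15,-0.04,0],"delta_rot": [0,0,0],"fingers": 0.1},
    {"dp": [0.15,-0.04,0],"delta_rot": [0,0,0],"fingers": 0.1},
    {"dp": [0.15,-0.04,0],"delta_rot": [0,0,0],"fingers": 0.1},
  ],
)

```text
clock: 10.95
position: [0.4928, 0.0902, 0.1856]
ee_rot: [0.0, 0.764, 0.645, 0.0]
contact_force: [0.4, 0.5, -0.9]
width: 0.0253
gripper_force: 39.9
```

Emit:
servo_tool(
  moves=[
    {"dp": [0.15,-0.04,0],"delta_rot": [0,0,0],"fingers": 0.1},
    {"dp": [0.15,-0.04,0],"delta_rot": [0,0,0],"fingers": 0.1},
    {"dp": [0.15,-0.04,0],"delta_rot": [0,0,0],"fingers": 0.1},
    {"dp": [0.15,-0.04,0],"delta_rot": [0,0,0],"fingers": 0.1},
    {"dp": [0.15,-0.03,0],"delta_rot": [0,0,0],"fingers": 0.1},
  ],
)

```text
clock: 11.45
position: [0.4801, 0.2446, 0.1855]
ee_rot: [0.0, 0.764, 0.645, -0.0]
contact_force: [0.0, 0.7, -1.5]
width: 0.0256
gripper_force: 39.9
```

Emit:
servo_tool(
  moves=[
    {"dp": [0.15,-0.01,0],"delta_rot": [0,0,0],"fingers": 0.1},
    {"dp": [0.1,0,0],"delta_rot": [0,0,0],"fingers": 0.1},
    {"dp": [0,0,0],"delta_rot": [0,0,0.68],"fingers": 0.1},
    {"dp": [0,0,0],"delta_rot": [0,0,0],"fingers": 0.1},
    {"dp": [0,0,0],"delta_rot": [0,0,0],"fingers": 0.1},
  ],
)

```text
clock: 11.95
position: [0.4869, 0.2928, 0.1853]
ee_rot: [0.0, 0.785, 0.619, -0.0]
contact_force: [-0.3, -0.6, -1.5]
width: 0.0254
gripper_force: 39.9
```

```bash
python3 - <<'E'
from h import *
plan(.4873,.2926,.082,-13.5)
a,_,_=cloud("scene"); b,_,_=cloud("top")
cv2.imwrite("pics/over1.png",np.hstack([cv2.resize(a[80:230,260:460],None,fx=2,fy=2),cv2.resize(b[160:310,50:250],None,fx=2,fy=2)])[...,::-1])
E
```

```text
t 11.95 pos [0.4869 0.2928 0.1853] w 0.0254 g 39.9 F [-0.3 -0.6 -1.5]
 turn units [-0.    0.    0.01]  dp units [-0.     0.002  0.516]
```

View pics/over1.png

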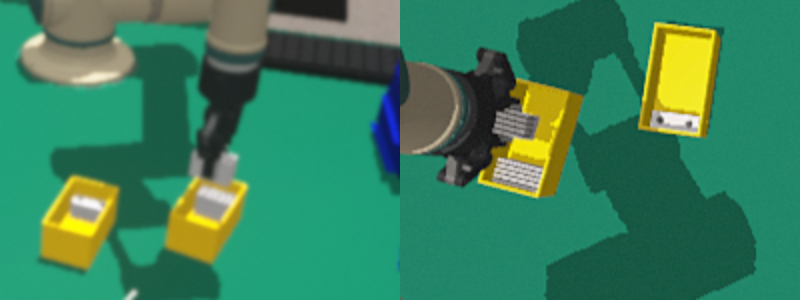

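The heat sink hangs level over the finned bin, seen at (516,124) in the right half, with the sample at (520,177). I'll check its centring numerically before lowering it.

```bash
python3 - <<'E'
from h import *
im,d,W=cloud("top");Z=W[...,2];h=cv2.cvtColor(im,cv2.COLOR_RGB2HSV)
a=np.radians(-13.5);ex=np.array([np.cos(a),np.sin(a)]);ey=np.array([-ex[1],ex[0]])
D=W[...,:2]-np.array([.4747,.2956]);X=D@ex;Y=D@ey
m=(h[...,1]<60)&(h[...,2]>110)&(Z>.135)&(Z<.155)&(abs(X)<.06)&(abs(Y)<.05)
print(m.sum(),np.percentile(X[m],[2,50,98]),np.percentile(Y[m],[2,50,98]),np.percentile(Z[m],[5,50,95]))
m=(h[...,1]<60)&(h[...,2]>110)&(Z>.034)&(Z<.046)&(abs(X)<.06)&(abs(Y)<.05)
print("sample",m.sum(),np.percentile(X[m],[2,50,98]),np.percentile(Y[m],[2,50,98]))
E
```

```text
99 [0.00063928 0.01345938 0.02621788] [-0.02741181 -0.01181043  0.00207061] [0.14062799 0.14370587 0.14622992]
sample 166 [-0.05808638 -0.04500057 -0.03205628] [-0.0239726   0.00102114  0.02603793]
```

Emit:
servo_tool(
  moves=[
    {"dp": [0,0.002,0.08],"delta_rot": [0,0,0],"fingers": 0.1},
    {"dp": [0,0,0.1],"delta_rot": [0,0,0],"fingers": 0.1},
    {"dp": [0,0,0.08],"delta_rot": [0,0,0],"fingers": 0.1},
    {"dp": [0,0,0.05],"delta_rot": [0,0,0],"fingers": 0.1},
    {"dp": [0,0,0.05],"delta_rot": [0,0,0],"fingers": 0.1},
  ],
)

```text
clock: 12.6
position: [0.4878, 0.2926, 0.1129]
ee_rot: [0.0, 0.786, 0.619, 0.0]
contact_force: [0.2, -0.3, -0.3]
width: 0.0256
gripper_force: 39.9
```

Emit:
servo_tool(
  moves=[
    {"dp": [0,0,0.05],"delta_rot": [0,0,0],"fingers": 0.1},
    {"dp": [0,0,0.04],"delta_rot": [0,0,0],"fingers": 0.1},
    {"dp": [0,0,0.03],"delta_rot": [0,0,0],"fingers": 0.1},
    {"dp": [0,0,0.02],"delta_rot": [0,0,0],"fingers": 0.1},
    {"dp": [0,0,0],"delta_rot": [0,0,0],"fingers": 0.1},
  ],
)

```text
clock: 13.1
position: [0.4869, 0.2929, 0.085]
ee_rot: [-0.0, 0.785, 0.619, -0.001]
contact_force: [-2.1, 0.5, -0.4]
width: 0.0253
gripper_force: 41.7
```

Emit:
servo_tool(
  moves=[
    {"dp": [0,0,0.01],"delta_rot": [0,0,0],"fingers": 0.1},
    {"dp": [0,0,0],"delta_rot": [0,0,0],"fingers": 0.1},
  ],
)

```text
clock: 13.3
position: [0.487, 0.293, 0.0845]
ee_rot: [-0.0, 0.785, 0.619, -0.0]
contact_force: [-4.5, -1.0, 7.1]
width: 0.0255
gripper_force: 41.4
```

Emit:
servo_tool(
  moves=[
    {"dp": [0,0,0.005],"delta_rot": [0,0,0],"fingers": 0.1},
    {"dp": [0,0,0],"delta_rot": [0,0,0],"fingers": 0.1},
  ],
)

```text
clock: 13.5
position: [0.4862, 0.2936, 0.0829]
ee_rot: [-0.001, 0.786, 0.619, -0.0]
contact_force: [-4.3, 3.8, 2.8]
width: 0.0257
gripper_force: 42.8
```

Emit:
servo_tool(
  moves=[
    {"dp": [0,0,0.005],"delta_rot": [0,0,0],"fingers": 0.1},
    {"dp": [0,0,0],"delta_rot": [0,0,0],"fingers": 0.1},
  ],
)

```text
clock: 13.7
position: [0.4859, 0.2936, 0.0821]
ee_rot: [-0.001, 0.786, 0.619, -0.001]
contact_force: [-7.5, 1.8, 6.8]
width: 0.0257
gripper_force: 43.6
```

```bash
python3 - <<'E'
from h import *
plan(.4873,.2926,.082,-13.5)
print(readout.get_state()["moment"])
a,_,_=cloud("scene"); b,_,_=cloud("top")
cv2.imwrite("pics/in1.png",np.hstack([cv2.resize(a[130:230,310:410],None,fx=4,fy=4),cv2.resize(b[180:280,75:175],None,fx=4,fy=4)])[...,::-1])
E
```

```text
t 13.7 pos [0.4859 0.2936 0.0821] w 0.0257 g 43.6 F [-7.5  1.8  6.8]
 turn units [-0.03 -0.   -0.01]  dp units [-0.003  0.008  0.001]
[ 0.27269672  0.54680893 -0.01248879]
```

View pics/in1.png

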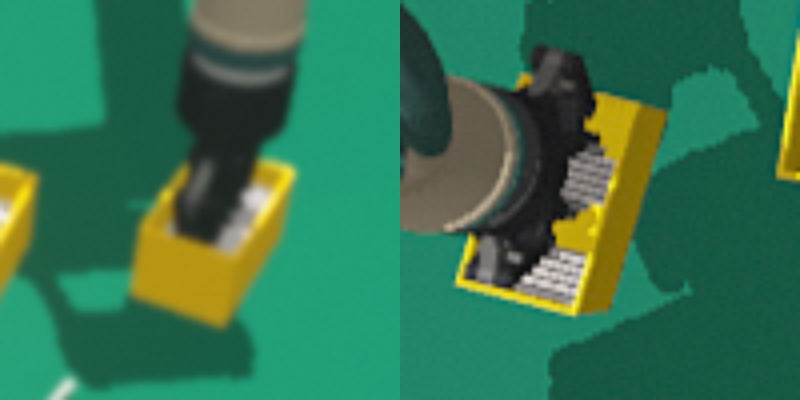

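The heat sink is on the floor, at TCP z 0.082 as expected. The 7 N sideways force suggests the outer finger knuckle is rubbing the far end wall, so I'll lift slightly, shift about 6 mm toward the sample and set it down again.

Emit:
servo_tool(
  moves=[
    {"dp": [0,0,-0.025],"delta_rot": [0,0,0],"fingers": 0.1},
    {"dp": [0,-0.015,0],"delta_rot": [0,0,0],"fingers": 0.1},
    {"dp": [0,-0.015,0],"delta_rot": [0,0,0],"fingers": 0.1},
    {"dp": [0,0,0],"delta_rot": [0,0,0],"fingers": 0.1},
    {"dp": [0,0,0],"delta_rot": [0,0,0],"fingers": 0.1},
  ],
)

```text
clock: 14.3
position: [0.4817, 0.2942, 0.0861]
ee_rot: [0.0, 0.785, 0.619, -0.0]
contact_force: [-0.2, -0.5, -1.3]
width: 0.0258
gripper_force: 42.6
```

Emit:
servo_tool(
  moves=[
    {"dp": [0,0,0.01],"delta_rot": [0,0,0],"fingers": 0.1},
    {"dp": [0,0,0.01],"delta_rot": [0,0,0],"fingers": 0.1},
    {"dp": [0,0,0],"delta_rot": [0,0,0],"fingers": 0.1},
  ],
)

```text
clock: 14.6
position: [0.4819, 0.2942, 0.0821]
ee_rot: [0.0, 0.785, 0.619, 0.0]
contact_force: [-0.7, 0.1, -0.2]
width: 0.0257
gripper_force: 42.8
```

Emit:
servo_tool(
  moves=[
    {"dp": [0,0,0.005],"delta_rot": [0,0,0],"fingers": 0.1},
    {"dp": [0,0,0],"delta_rot": [0,0,0],"fingers": 0.1},
  ],
)

```text
clock: 14.8
position: [0.4819, 0.2943, 0.0821]
ee_rot: [0.0, 0.785, 0.619, 0.0]
contact_force: [-0.4, -1.1, 6.4]
width: 0.0256
gripper_force: 43.6
```

Emit:
servo_tool(
  moves=[
    {"dp": [0,0,0],"delta_rot": [0,0,0],"fingers": 0.33},
    {"dp": [0,0,0],"delta_rot": [0,0,0],"fingers": 0.36},
    {"dp": [0,0,0],"delta_rot": [0,0,0],"fingers": 0.38},
  ],
)

```text
clock: 15.1
position: [0.4817, 0.2943, 0.081]
ee_rot: [0.0, 0.785, 0.619, -0.0]
contact_force: [-0.1, 0.4, -0.4]
width: 0.0326
gripper_force: 0.0
```

Emit:
servo_tool(
  moves=[
    {"dp": [0,0,-0.04],"delta_rot": [0,0,0],"fingers": 0.38},
    {"dp": [0,0,-0.08],"delta_rot": [0,0,0],"fingers": 0.38},
    {"dp": [0,0,-0.12],"delta_rot": [0,0,0],"fingers": 0.38},
    {"dp": [0,0,-0.18],"delta_rot": [0,0,0],"fingers": 0.38},
    {"dp": [0,0,-0.18],"delta_rot": [0,0,0],"fingers": 0.38},
  ],
)

```text
clock: 15.6
position: [0.4814, 0.2942, 0.2025]
ee_rot: [-0.0, 0.785, 0.619, -0.0]
contact_force: [0.8, 0.5, -1.2]
width: 0.0323
gripper_force: 0.0
```

```bash
python3 - <<'E'
from h import *
plan(.5076,-.2337,.2,-99.5,False)
E
```

```text
t 15.6 pos [0.4814 0.2942 0.2025] w 0.0323 g 0.0 F [ 0.8  0.5 -1.2]
 turn units [-0.000e+00  1.000e-02  1.501e+01]  dp units [-2.535  0.744  0.014]
```

Emit:
servo_tool(
  moves=[
    {"dp": [-0.15,0.05,0],"delta_rot": [0,0,0],"fingers": 1},
    {"dp": [-0.16,0.05,0],"delta_rot": [0,0,0],"fingers": 1},
    {"dp": [-0.16,0.05,0],"delta_rot": [0,0,0],"fingers": 1},
    {"dp": [-0.16,0.05,0],"delta_rot": [0,0,0],"fingers": 1},
    {"dp": [-0.16,0.05,0],"delta_rot": [0,0,0],"fingers": 1},
  ],
)

```text
clock: 16.1
position: [0.4933, 0.1278, 0.2019]
ee_rot: [0.0, 0.785, 0.619, 0.0]
contact_force: [1.6, 0.3, 0.1]
width: 0.0853
gripper_force: 0.0
```

Emit:
servo_tool(
  moves=[
    {"dp": [-0.16,0.05,0],"delta_rot": [0,0,0],"fingers": 1},
    {"dp": [-0.16,0.05,0],"delta_rot": [0,0,0],"fingers": 1},
    {"dp": [-0.16,0.05,0],"delta_rot": [0,0,0],"fingers": 1},
    {"dp": [-0.16,0.05,0],"delta_rot": [0,0,0],"fingers": 1},
    {"dp": [-0.16,0.05,0],"delta_rot": [0,0,0],"fingers": 1},
  ],
)

```text
clock: 16.6
position: [0.5046, -0.0396, 0.2019]
ee_rot: [0.0, 0.785, 0.619, 0.0]
contact_force: [-0.3, 0.2, -0.1]
width: 0.0853
gripper_force: 0.0
```

Emit:
servo_tool(
  moves=[
    {"dp": [-0.16,0.05,0],"delta_rot": [0,0,0],"fingers": 1},
    {"dp": [-0.16,0.05,0],"delta_rot": [0,0,0],"fingers": 1},
    {"dp": [-0.16,0.05,0],"delta_rot": [0,0,0],"fingers": 1},
    {"dp": [-0.16,0.05,0],"delta_rot": [0,0,0],"fingers": 1},
    {"dp": [-0.16,0.04,0],"delta_rot": [0,0,0],"fingers": 1},
  ],
)

```text
clock: 17.1
position: [0.514, -0.2066, 0.2019]
ee_rot: [0.0, 0.785, 0.619, 0.0]
contact_force: [0.9, 0.3, 0.6]
width: 0.0856
gripper_force: 0.0
```

Emit:
servo_tool(
  moves=[
    {"dp": [-0.14,0,0],"delta_rot": [0,0,0],"fingers": 1},
    {"dp": [0,0,0],"delta_rot": [0,0,1],"fingers": 1},
    {"dp": [0,0,0],"delta_rot": [0,0,1],"fingers": 1},
    {"dp": [0,0,0],"delta_rot": [0,0,1],"fingers": 1},
    {"dp": [0,0,0],"delta_rot": [0,0,1],"fingers": 1},
  ],
)

```text
clock: 17.6
position: [0.5072, -0.2324, 0.2017]
ee_rot: [0.0, 0.894, 0.449, 0.0]
contact_force: [0.6, -0.6, -0.5]
width: 0.0851
gripper_force: 0.0
```

Emit:
servo_tool(
  moves=[
    {"dp": [0,0,0],"delta_rot": [0,0,1],"fingers": 1},
    {"dp": [0,0,0],"delta_rot": [0,0,1],"fingers": 1},
    {"dp": [0,0,0],"delta_rot": [0,0,1],"fingers": 1},
    {"dp": [0,0,0],"delta_rot": [0,0,1],"fingers": 1},
    {"dp": [0,0,0],"delta_rot": [0,0,1],"fingers": 1},
  ],
)

```text
clock: 18.1
position: [0.5073, -0.2322, 0.2018]
ee_rot: [0.0, 0.977, 0.214, 0.0]
contact_force: [-0.0, -0.3, -0.0]
width: 0.0853
gripper_force: 0.0
```

Emit:
servo_tool(
  moves=[
    {"dp": [0,0,0],"delta_rot": [0,0,1],"fingers": 1},
    {"dp": [0,0,0],"delta_rot": [0,0,1],"fingers": 1},
    {"dp": [0,0,0],"delta_rot": [0,0,1],"fingers": 1},
    {"dp": [0,0,0],"delta_rot": [0,0,1],"fingers": 1},
    {"dp": [0,0,0],"delta_rot": [0,0,1],"fingers": 1},
  ],
)

```text
clock: 18.6
position: [0.5073, -0.2322, 0.2018]
ee_rot: [0.0, 0.999, -0.035, 0.0]
contact_force: [0.5, -0.0, -0.5]
width: 0.0854
gripper_force: 0.0
```

```bash
python3 - <<'E'
from h import *
plan(.5076,-.2337,.078,-99.5)
im,d,W=cloud("top");Z=W[...,2];h=cv2.cvtColor(im,cv2.COLOR_RGB2HSV)
a=np.radians(-13.5);ex=np.array([np.cos(a),np.sin(a)]);ey=np.array([-ex[1],ex[0]])
D=W[...,:2]-np.array([.4747,.2956]);X=D@ex;Y=D@ey
m=(h[...,1]<60)&(h[...,2]>110)&(Z>.034)&(Z<.05)&(abs(X-.01)<.04)&(abs(Y)<.05)
print("hs in bin",m.sum(),np.percentile(X[m],[2,50,98]),np.percentile(Y[m],[2,50,98]),np.percentile(Z[m],[5,50,95]))
r=cv2.minAreaRect((np.c_[X[m],Y[m]]*1000).astype(np.float32));print(r)
E
```

```text
t 18.6 pos [ 0.5073 -0.2322  0.2018] w 0.0854 g 0.0 F [ 0.5 -0.  -0.5]
 turn units [ 0.   -0.    0.97]  dp units [0.003 0.007 0.619]
hs in bin 144 [-0.00369753  0.00875937  0.02157092] [-0.02437932  0.00189746  0.02675322] [0.037239   0.04069611 0.0431954 ]
((8.7432222366333, 2.119497299194336), (25.867568969726562, 53.772483825683594), 0.20487892627716064)
```

Emit:
servo_tool(
  moves=[
    {"dp": [0,0,0],"delta_rot": [0,0,0.97],"fingers": 1},
    {"dp": [0.003,0.007,0.15],"delta_rot": [0,0,0],"fingers": 1},
    {"dp": [0,0,0.15],"delta_rot": [0,0,0],"fingers": 1},
    {"dp": [0,0,0.14],"delta_rot": [0,0,0],"fingers": 1},
    {"dp": [0,0,0.12],"delta_rot": [0,0,0],"fingers": 1},
  ],
)

```text
clock: 19.15
position: [0.5075, -0.2336, 0.0884]
ee_rot: [-0.0, 0.997, -0.08, -0.0]
contact_force: [-0.3, -0.6, 0.3]
width: 0.085
gripper_force: 0.0
```

Emit:
servo_tool(
  moves=[
    {"dp": [0,0,0.06],"delta_rot": [0,0,0],"fingers": 1},
    {"dp": [0,0,0],"delta_rot": [0,0,0],"fingers": 0.75},
    {"dp": [0,0,0],"delta_rot": [0,0,0],"fingers": 0.65},
    {"dp": [0,0,0],"delta_rot": [0,0,0],"fingers": 0.5},
    {"dp": [0,0,0],"delta_rot": [0,0,0],"fingers": 0.3},
  ],
)

```text
clock: 19.65
position: [0.5084, -0.2341, 0.0785]
ee_rot: [0.001, 0.997, -0.081, 0.001]
contact_force: [0.4, 0.2, 2.9]
width: 0.0555
gripper_force: 43.9
```

Emit:
servo_tool(
  moves=[
    {"dp": [0,0,0],"delta_rot": [0,0,0],"fingers": 0.3},
    {"dp": [0,0,0],"delta_rot": [0,0,0],"fingers": 0.3},
    {"dp": [0,0,0],"delta_rot": [0,0,0],"fingers": 0.3},
  ],
)

```text
clock: 19.95
position: [0.5084, -0.2341, 0.0785]
ee_rot: [0.001, 0.997, -0.081, 0.001]
contact_force: [-0.1, 0.6, 6.8]
width: 0.0547
gripper_force: 44.1
```

Emit:
servo_tool(
  moves=[
    {"dp": [0,0,-0.05],"delta_rot": [0,0,0],"fingers": 0.3},
    {"dp": [0,0,-0.08],"delta_rot": [0,0,0],"fingers": 0.3},
    {"dp": [0,0,-0.1],"delta_rot": [0,0,0],"fingers": 0.3},
    {"dp": [0,0,-0.1],"delta_rot": [0,0,0],"fingers": 0.3},
    {"dp": [0,0,-0.07],"delta_rot": [0,0,0],"fingers": 0.3},
  ],
)

```text
clock: 20.45
position: [0.5078, -0.2338, 0.1589]
ee_rot: [0.0, 0.997, -0.081, 0.001]
contact_force: [0.4, -0.3, -1.5]
width: 0.0556
gripper_force: 43.4
```

Emit:
servo_tool(
  moves=[
    {"dp": [-0.02,-0.1,0],"delta_rot": [0,0,0],"fingers": 0.3},
    {"dp": [-0.03,-0.16,0],"delta_rot": [0,0,0],"fingers": 0.3},
    {"dp": [-0.04,-0.16,0],"delta_rot": [0,0,0],"fingers": 0.3},
    {"dp": [-0.04,-0.16,0],"delta_rot": [0,0,0],"fingers": 0.3},
    {"dp": [-0.03,-0.16,0],"delta_rot": [0,0,0],"fingers": 0.3},
  ],
)

```text
clock: 20.95
position: [0.4992, -0.0812, 0.1576]
ee_rot: [-0.0, 0.997, -0.081, -0.0]
contact_force: [-0.3, -0.1, -1.5]
width: 0.0554
gripper_force: 43.5
```

Emit:
servo_tool(
  moves=[
    {"dp": [-0.02,-0.1,0],"delta_rot": [0,0,0],"fingers": 0.3},
    {"dp": [-0.01,-0.06,0],"delta_rot": [0,0,0],"fingers": 0.3},
    {"dp": [0,0,0],"delta_rot": [0,0,0],"fingers": 0.3},
    {"dp": [0,0,0],"delta_rot": [0,0,0],"fingers": 0.3},
  ],
)

```text
clock: 21.35
position: [0.4995, -0.0505, 0.1575]
ee_rot: [0.0, 0.997, -0.081, 0.0]
contact_force: [-0.5, 0.2, -1.9]
width: 0.0548
gripper_force: 43.4
```

```bash
python3 - <<'E'
from h import *
plan(.50,-.05,.0725,-99.5)
E
```

```text
t 21.35 pos [ 0.4995 -0.0505  0.1575] w 0.0548 g 43.4 F [-0.5  0.2 -1.9]
 turn units [ 0.01 -0.01  0.04]  dp units [ 0.002 -0.003  0.425]
```

Emit:
servo_tool(
  moves=[
    {"dp": [0,0,0.12],"delta_rot": [0,0,0],"fingers": 0.3},
    {"dp": [0,0,0.12],"delta_rot": [0,0,0],"fingers": 0.3},
    {"dp": [0,0,0.1],"delta_rot": [0,0,0],"fingers": 0.3},
    {"dp": [0,0,0.05],"delta_rot": [0,0,0],"fingers": 0.3},
    {"dp": [0,0,0.02],"delta_rot": [0,0,0],"fingers": 0.3},
  ],
)

```text
clock: 21.85
position: [0.4991, -0.0508, 0.0744]
ee_rot: [0.0, 0.997, -0.082, -0.001]
contact_force: [-0.5, 1.1, -0.7]
width: 0.0555
gripper_force: 43.5
```

Emit:
servo_tool(
  moves=[
    {"dp": [0,0,0.008],"delta_rot": [0,0,0],"fingers": 0.3},
    {"dp": [0,0,0.005],"delta_rot": [0,0,0],"fingers": 0.3},
    {"dp": [0,0,0],"delta_rot": [0,0,0],"fingers": 0.3},
  ],
)

```text
clock: 22.15
position: [0.4998, -0.0502, 0.0734]
ee_rot: [0.0, 0.997, -0.081, 0.001]
contact_force: [-0.6, -0.2, -0.8]
width: 0.0553
gripper_force: 43.5
```

Emit:
servo_tool(
  moves=[
    {"dp": [0,0,0.006],"delta_rot": [0,0,0],"fingers": 0.3},
    {"dp": [0,0,0],"delta_rot": [0,0,0],"fingers": 0.3},
  ],
)

```text
clock: 22.35
position: [0.4998, -0.0501, 0.0725]
ee_rot: [0.0, 0.997, -0.081, 0.001]
contact_force: [-0.5, -0.2, 4.6]
width: 0.0554
gripper_force: 43.9
```

Emit:
servo_tool(
  moves=[
    {"dp": [0,0,-0.003],"delta_rot": [0,0,0],"fingers": 0.3},
    {"dp": [0,0,0],"delta_rot": [0,0,0],"fingers": 0.7},
    {"dp": [0,0,0],"delta_rot": [0,0,0],"fingers": 0.8},
    {"dp": [0,0,0],"delta_rot": [0,0,0],"fingers": 1},
    {"dp": [0,0,0],"delta_rot": [0,0,0],"fingers": 1},
  ],
)

```text
clock: 22.85
position: [0.4993, -0.05, 0.072]
ee_rot: [0.0, 0.997, -0.081, -0.0]
contact_force: [-0.2, -1.0, 0.1]
width: 0.0855
gripper_force: 0.0
```

Emit:
servo_tool(
  moves=[
    {"dp": [0,0,0],"delta_rot": [0,0,0],"fingers": 1},
    {"dp": [0,0,-0.08],"delta_rot": [0,0,0],"fingers": 1},
    {"dp": [0,0,-0.12],"delta_rot": [0,0,0],"fingers": 1},
    {"dp": [0,0,-0.12],"delta_rot": [0,0,0],"fingers": 1},
    {"dp": [0,0,0],"delta_rot": [0,0,-0.7],"fingers": 1},
  ],
)

```text
clock: 23.35
position: [0.5012, -0.0504, 0.139]
ee_rot: [0.001, 0.999, -0.045, 0.003]
contact_force: [-0.7, -0.0, -0.9]
width: 0.0853
gripper_force: 0.0
```

Emit:
servo_tool(
  moves=[
    {"dp": [0,0,0],"delta_rot": [0,0,-1],"fingers": 1},
    {"dp": [0,0,0],"delta_rot": [0,0,-1],"fingers": 1},
    {"dp": [0,0,0],"delta_rot": [0,0,-1],"fingers": 1},
    {"dp": [0,0,0],"delta_rot": [0,0,-1],"fingers": 1},
    {"dp": [0,0,0],"delta_rot": [0,0,-1],"fingers": 1},
  ],
)

```text
clock: 23.85
position: [0.4992, -0.05, 0.136]
ee_rot: [0.0, 0.979, 0.205, -0.0]
contact_force: [-0.2, -1.1, -0.2]
width: 0.0852
gripper_force: 0.0
```

Emit:
servo_tool(
  moves=[
    {"dp": [0,0,0],"delta_rot": [0,0,-1],"fingers": 1},
    {"dp": [0,0,0],"delta_rot": [0,0,-1],"fingers": 1},
    {"dp": [0,0,0],"delta_rot": [0,0,-1],"fingers": 1},
    {"dp": [0,0,0],"delta_rot": [0,0,-1],"fingers": 1},
    {"dp": [0,0,0],"delta_rot": [0,0,-1],"fingers": 1},
  ],
)

```text
clock: 24.35
position: [0.4992, -0.05, 0.136]
ee_rot: [-0.0, 0.898, 0.44, -0.0]
contact_force: [-0.3, 0.3, 0.1]
width: 0.0857
gripper_force: 0.0
```

Emit:
servo_tool(
  moves=[
    {"dp": [0,0,0],"delta_rot": [0,0,-1],"fingers": 1},
    {"dp": [0,0,0],"delta_rot": [0,0,-1],"fingers": 1},
    {"dp": [0,0,0],"delta_rot": [0,0,-1],"fingers": 1},
    {"dp": [0,0,0],"delta_rot": [0,0,-1],"fingers": 1},
    {"dp": [0,0,0],"delta_rot": [0,0,-1],"fingers": 1},
  ],
)

```text
clock: 24.85
position: [0.4992, -0.05, 0.136]
ee_rot: [-0.0, 0.761, 0.649, -0.0]
contact_force: [0.1, 0.1, -0.0]
width: 0.0856
gripper_force: 0.0
```

```bash
python3 - <<'E'
from h import *
plan(.4998,-.0501,.076,-9.3)
im2,_,_=cloud("scene")
cv2.imwrite("pics/set2.png",cv2.resize(im2[80:230,120:320],None,fx=3,fy=3)[...,::-1])
E
```

```text
t 24.85 pos [ 0.4992 -0.05    0.136 ] w 0.0856 g 0.0 F [ 0.1  0.1 -0. ]
 turn units [-0.    0.    0.03]  dp units [-0.     0.003  0.3  ]
```

View pics/set2.png

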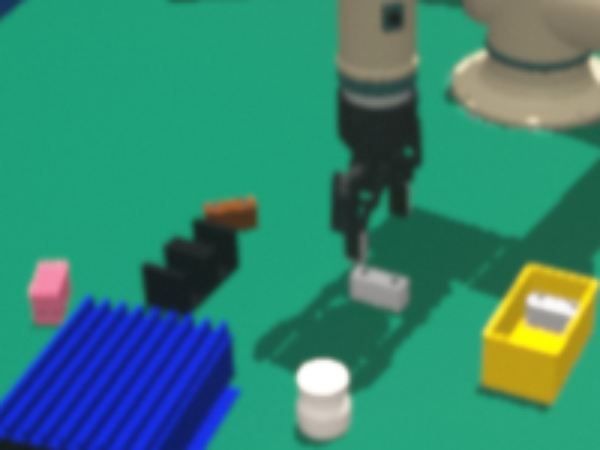

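The spreader stands upright on the bench, holes up, at (380,287), and the holder is empty. I'll take it by its long sides.

Emit:
servo_tool(
  moves=[
    {"dp": [0,0.003,0.08],"delta_rot": [0,0,0],"fingers": 1},
    {"dp": [0,0,0.1],"delta_rot": [0,0,0],"fingers": 1},
    {"dp": [0,0,0.08],"delta_rot": [0,0,0],"fingers": 1},
    {"dp": [0,0,0.035],"delta_rot": [0,0,0],"fingers": 1},
    {"dp": [0,0,0],"delta_rot": [0,0,0],"fingers": 0.8},
  ],
)

```text
clock: 25.4
position: [0.4993, -0.05, 0.0763]
ee_rot: [-0.001, 0.763, 0.647, -0.001]
contact_force: [-0.5, -0.7, -0.5]
width: 0.0734
gripper_force: 0.0
```

Emit:
servo_tool(
  moves=[
    {"dp": [0,0,0],"delta_rot": [0,0,0],"fingers": 0.6},
    {"dp": [0,0,0],"delta_rot": [0,0,0],"fingers": 0.45},
    {"dp": [0,0,0],"delta_rot": [0,0,0],"fingers": 0.35},
    {"dp": [0,0,0],"delta_rot": [0,0,0],"fingers": 0.25},
    {"dp": [0,0,0],"delta_rot": [0,0,0],"fingers": 0.15},
  ],
)

```text
clock: 25.9
position: [0.4999, -0.0501, 0.0777]
ee_rot: [0.0, 0.762, 0.647, 0.0]
contact_force: [-1.2, 0.4, 3.7]
width: 0.0194
gripper_force: 40.0
```

Emit:
servo_tool(
  moves=[
    {"dp": [0,0,0],"delta_rot": [0,0,0],"fingers": 0.05},
    {"dp": [0,0,0],"delta_rot": [0,0,0],"fingers": 0.05},
    {"dp": [0,0,0],"delta_rot": [0,0,0],"fingers": 0.05},
  ],
)

```text
clock: 26.2
position: [0.5, -0.0501, 0.0777]
ee_rot: [0.0, 0.762, 0.647, 0.0]
contact_force: [-0.9, 0.4, 6.6]
width: 0.0192
gripper_force: 40.1
```

```bash
python3 - <<'E'
from h import *
a=np.radians(-6.7); p=np.array([.5426,.1260])+.008*np.array([np.cos(a),np.sin(a)]);print(p)
plan(p[0],p[1],.18,-6.7,False)
E
```

```text
[0.55054537 0.12506663]
t 26.2 pos [ 0.5    -0.0501  0.0777] w 0.0192 g 40.1 F [-0.9  0.4  6.6]
 turn units [ 0.01  0.   -0.46]  dp units [ 0.905  0.108 -0.512]
```

Emit:
servo_tool(
  moves=[
    {"dp": [0,0,-0.04],"delta_rot": [0,0,0],"fingers": 0.05},
    {"dp": [0,0,-0.1],"delta_rot": [0,0,0],"fingers": 0.05},
    {"dp": [0,0,-0.14],"delta_rot": [0,0,0],"fingers": 0.05},
    {"dp": [0,0,-0.14],"delta_rot": [0,0,0],"fingers": 0.05},
    {"dp": [0,0,-0.12],"delta_rot": [0,0,0],"fingers": 0.05},
  ],
)

```text
clock: 26.7
position: [0.5, -0.0501, 0.1866]
ee_rot: [0.0, 0.762, 0.647, 0.0]
contact_force: [1.5, -0.5, -1.4]
width: 0.0193
gripper_force: 39.3
```

Emit:
servo_tool(
  moves=[
    {"dp": [0.07,0.01,0],"delta_rot": [0,0,0],"fingers": 0.05},
    {"dp": [0.13,0.02,0],"delta_rot": [0,0,0],"fingers": 0.05},
    {"dp": [0.15,0.02,0],"delta_rot": [0,0,0],"fingers": 0.05},
    {"dp": [0.15,0.02,0],"delta_rot": [0,0,0],"fingers": 0.05},
    {"dp": [0.15,0.02,0],"delta_rot": [0,0,0],"fingers": 0.05},
  ],
)

```text
clock: 27.2
position: [0.5384, 0.0771, 0.184]
ee_rot: [-0.001, 0.762, 0.647, -0.001]
contact_force: [0.5, -0.4, -0.7]
width: 0.019
gripper_force: 39.3
```

Emit:
servo_tool(
  moves=[
    {"dp": [0.13,0.01,0],"delta_rot": [0,0,0],"fingers": 0.05},
    {"dp": [0.08,0.01,0],"delta_rot": [0,0,0],"fingers": 0.05},
    {"dp": [0.04,0,0],"delta_rot": [0,0,-0.46],"fingers": 0.05},
    {"dp": [0,0,0],"delta_rot": [0,0,0],"fingers": 0.05},
    {"dp": [0,0,0],"delta_rot": [0,0,0],"fingers": 0.05},
  ],
)

```text
clock: 27.7
position: [0.5503, 0.1239, 0.1845]
ee_rot: [-0.0, 0.747, 0.664, -0.001]
contact_force: [-0.0, -0.3, -0.0]
width: 0.0194
gripper_force: 39.3
```

```bash
python3 - <<'E'
from h import *
plan(.5505,.1251,.082,-6.7)
im,d,W=cloud("top");Z=W[...,2];h=cv2.cvtColor(im,cv2.COLOR_RGB2HSV)
a=np.radians(-6.7);ex=np.array([np.cos(a),np.sin(a)]);ey=np.array([-ex[1],ex[0]])
D=W[...,:2]-np.array([.5426,.126]);X=D@ex;Y=D@ey
m=(h[...,1]<60)&(h[...,2]>110)&(Z>.127)&(Z<.147)&(abs(X)<.06)&(abs(Y)<.05)
print(m.sum(),np.percentile(X[m],[2,50,98]),np.percentile(Y[m],[2,50,98]),np.percentile(Z[m],[5,50,95]))
m=(h[...,1]<60)&(h[...,2]>110)&(Z>.026)&(Z<.038)&(abs(X)<.06)&(abs(Y)<.05)
print("sample",m.sum(),np.percentile(X[m],[2,50,98]),np.percentile(Y[m],[2,50,98]))
E
```

```text
t 27.7 pos [0.5503 0.1239 0.1845] w 0.0194 g 39.3 F [-0.  -0.3 -0. ]
 turn units [-0.01  0.01 -0.  ]  dp units [0.006 0.    0.512]
48 [-0.00083102  0.0056382   0.01731301] [-0.02858937 -0.02384127 -0.01439868] [0.13292161 0.13528404 0.1375999 ]
sample 143 [-0.05711759 -0.04777273 -0.03952849] [-0.02754823 -0.00507854  0.01651212]
```

Emit:
servo_tool(
  moves=[
    {"dp": [0.006,0,0.08],"delta_rot": [0,0,0],"fingers": 0.05},
    {"dp": [0,0,0.1],"delta_rot": [0,0,0],"fingers": 0.05},
    {"dp": [0,0,0.08],"delta_rot": [0,0,0],"fingers": 0.05},
    {"dp": [0,0,0.05],"delta_rot": [0,0,0],"fingers": 0.05},
    {"dp": [0,0,0.05],"delta_rot": [0,0,0],"fingers": 0.05},
  ],
)

```text
clock: 28.25
position: [0.551, 0.1245, 0.1126]
ee_rot: [0.0, 0.748, 0.664, -0.0]
contact_force: [-0.1, 0.0, -1.0]
width: 0.0192
gripper_force: 39.3
```

Emit:
servo_tool(
  moves=[
    {"dp": [0,0,0.05],"delta_rot": [0,0,0],"fingers": 0.05},
    {"dp": [0,0,0.04],"delta_rot": [0,0,0],"fingers": 0.05},
    {"dp": [0,0,0.03],"delta_rot": [0,0,0],"fingers": 0.05},
    {"dp": [0,0,0.015],"delta_rot": [0,0,0],"fingers": 0.05},
    {"dp": [0,0,0],"delta_rot": [0,0,0],"fingers": 0.05},
  ],
)

```text
clock: 28.75
position: [0.5508, 0.1252, 0.0858]
ee_rot: [-0.0, 0.747, 0.665, -0.0]
contact_force: [-0.6, -0.2, -1.9]
width: 0.0195
gripper_force: 39.3
```

Emit:
servo_tool(
  moves=[
    {"dp": [0,0,0.01],"delta_rot": [0,0,0],"fingers": 0.05},
    {"dp": [0,0,0],"delta_rot": [0,0,0],"fingers": 0.05},
  ],
)

```text
clock: 28.95
position: [0.551, 0.1252, 0.0842]
ee_rot: [0.0, 0.747, 0.665, 0.0]
contact_force: [0.6, 0.5, -1.5]
width: 0.0191
gripper_force: 39.3
```

Emit:
servo_tool(
  moves=[
    {"dp": [0,0,0.008],"delta_rot": [0,0,0],"fingers": 0.05},
    {"dp": [0,0,0],"delta_rot": [0,0,0],"fingers": 0.05},
  ],
)

```text
clock: 29.15
position: [0.5509, 0.1252, 0.0825]
ee_rot: [0.0, 0.747, 0.665, 0.0]
contact_force: [0.4, -0.9, -0.8]
width: 0.0197
gripper_force: 39.3
```

Emit:
servo_tool(
  moves=[
    {"dp": [0,0,0.006],"delta_rot": [0,0,0],"fingers": 0.05},
    {"dp": [0,0,0],"delta_rot": [0,0,0],"fingers": 0.05},
  ],
)

```text
clock: 29.35
position: [0.5511, 0.1252, 0.0817]
ee_rot: [0.0, 0.747, 0.665, 0.0]
contact_force: [-0.2, -0.1, 2.3]
width: 0.0191
gripper_force: 39.6
```

On the floor at the expected height with light contact, so I release and lift out.

Emit:
servo_tool(
  moves=[
    {"dp": [0,0,0],"delta_rot": [0,0,0],"fingers": 0.25},
    {"dp": [0,0,0],"delta_rot": [0,0,0],"fingers": 0.28},
    {"dp": [0,0,0],"delta_rot": [0,0,0],"fingers": 0.32},
  ],
)

```text
clock: 29.65
position: [0.551, 0.1251, 0.0812]
ee_rot: [0.0, 0.747, 0.665, 0.0]
contact_force: [-0.2, 0.2, -0.1]
width: 0.0272
gripper_force: 0.0
```

Emit:
servo_tool(
  moves=[
    {"dp": [0,0,-0.04],"delta_rot": [0,0,0],"fingers": 0.32},
    {"dp": [0,0,-0.08],"delta_rot": [0,0,0],"fingers": 0.32},
    {"dp": [0,0,-0.12],"delta_rot": [0,0,0],"fingers": 0.32},
    {"dp": [0,0,-0.18],"delta_rot": [0,0,0],"fingers": 0.32},
    {"dp": [0,0,-0.18],"delta_rot": [0,0,0],"fingers": 0.32},
  ],
)

```text
clock: 30.15
position: [0.5506, 0.1251, 0.2026]
ee_rot: [-0.0, 0.747, 0.665, -0.0]
contact_force: [0.3, -0.1, -0.5]
width: 0.0272
gripper_force: 0.0
```

Emit:
servo_tool(
  moves=[
    {"dp": [-0.15,0,0],"delta_rot": [0,0,0],"fingers": 0.32},
    {"dp": [-0.2,0,0],"delta_rot": [0,0,0],"fingers": 0.32},
    {"dp": [-0.2,0,0],"delta_rot": [0,0,0],"fingers": 0.32},
    {"dp": [-0.2,0,0],"delta_rot": [0,0,0],"fingers": 0.32},
    {"dp": [-0.2,0,0],"delta_rot": [0,0,0],"fingers": 0.32},
  ],
)

```text
clock: 30.65
position: [0.5284, -0.0649, 0.202]
ee_rot: [0.0, 0.747, 0.665, 0.0]
contact_force: [0.7, -0.7, -1.0]
width: 0.0268
gripper_force: 0.0
```

Emit:
servo_tool(
  moves=[
    {"dp": [0,0,0],"delta_rot": [0,0,0],"fingers": 0.32},
    {"dp": [0,0,0],"delta_rot": [0,0,0],"fingers": 0.32},
  ],
)

```text
clock: 30.85
position: [0.5287, -0.0642, 0.2018]
ee_rot: [0.0, 0.748, 0.664, 0.0]
contact_force: [0.4, 0.4, -0.2]
width: 0.0275
gripper_force: 0.0
```

```bash
python3 - <<'E'
from h import *
im,d,W=cloud("top");Z=W[...,2];h=cv2.cvtColor(im,cv2.COLOR_RGB2HSV)
for n,c,ang,zr in(("hs",(.4747,.2956),-13.5,(.034,.05)),("sp",(.5426,.126),-6.7,(.024,.04))):
    a=np.radians(ang);ex=np.array([np.cos(a),np.sin(a)]);ey=np.array([-ex[1],ex[0]])
    D=W[...,:2]-np.array(c);X=D@ex;Y=D@ey
    m=(h[...,1]<60)&(h[...,2]>110)&(Z>zr[0])&(Z<zr[1])&(abs(X-.01)<.035)&(abs(Y)<.05)
    print(n,m.sum(),np.percentile(Z[m],[5,50,95]),cv2.minAreaRect((np.c_[X[m],Y[m]]*1000).astype(np.float32)))
cv2.imwrite("pics/end.png",cv2.resize(im[60:270,70:420],None,fx=2,fy=2)[...,::-1])
E
```

```text
hs 140 [0.03785394 0.04106571 0.04350946] ((8.956592559814453, 1.7086563110351562), (54.676063537597656, 25.846561431884766), 89.68058776855469)
sp 196 [0.03033458 0.03294199 0.03540987] ((9.930242538452148, 0.9498443603515625), (19.564990997314453, 55.92359161376953), 0.03491334617137909)
```

View pics/end.png

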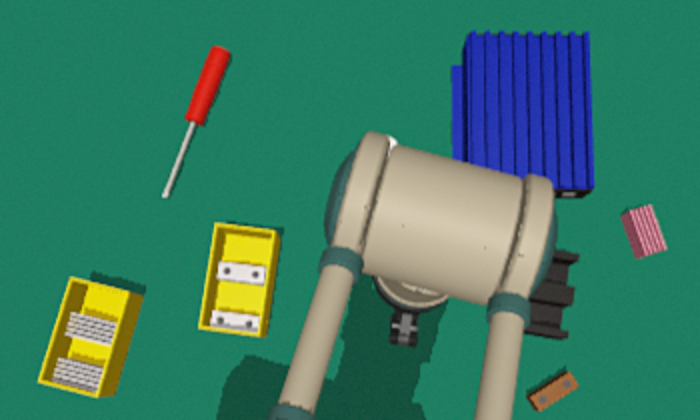

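Both parts stand upright in the right bins, parallel to their samples: the finned one at (91,328) and the plain one at (241,273). The gripper is clear, so I hand in.

```bash
python3 -c "
from rig import manip
print(manip.sign_off())"
```

```text
the job is handed in; nothing more can be done
None
```

I put the heat sink in the finned bin and the plain block in the plain bin, both upright and parallel to their samples in the last camera check, and handed the job in at about 31 s; the hand-in returned no verdict.

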